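Tighten the hose union, then open the washer's water valve

TASK

Get this washer water inlet ready for service. First, with the water valve still shut, tighten the union nut: push the click wrench that stands on it clockwise (seen from above) until the nut is tight and the wrench handle breaks over at its joint and stays bent. Then open the water valve: turn its lever the quarter turn, roughly in line with the pipe, until it meets its hard stop, lean on it there for a moment with 15 to 20 N (never over 35 N on either handle), and take your hand away without disturbing the things standing around.

Things in the scene. Friction and masses are not known exactly. Their poses are not given: they have to be found in the camera images.
- manifold: fixed water inlet assembly: grey base plate 120 x 330 mm, 8 mm thick, lying on the table, with a 22 mm copper pipe along its y axis 45 mm above the table. Origin: centre of the plate's underside; z up. The brass ball valve is at its y = +100 mm, the upright hose riser with the union nut at its y = -100 mm. The plate is solid and does not move
- valve_axis (a point): point on the valve stem's vertical axis at the height of the lever's grip, manifold frame (0, 100, 94) mm. The lever opens counterclockwise (seen from above) to a hard stop where it points roughly along the manifold's -y, towards the nut; the stop lies anywhere within 0.26 rad of the pipe's line, differs each time and can only be felt
- nut_axis (a point): point on the union nut's vertical axis at the height of the wrench, manifold frame (0, -100, 104) mm. Nut and wrench turn clockwise (seen from above) at about 0.45 N m (3 N at wrench_end), staying where left, until the nut is tight and stops hard; the angle of that (0.9 to 1.3 rad clockwise from the manifold's -y) differs each time and can only be felt
- valve_lever: lever of the ball valve: level black sleeve 18 mm wide, 16 mm tall, from 30 to 124 mm from the stem axis. Origin on the stem axis, 4 mm below the sleeve's mid-height; its own -x axis points to the lever's end. It starts shut, across the pipe, pointing along the manifold's -x within 0.45 rad. Needs about 0.25 N m to turn (2.5 N at lever_end); stays where it is left
- lever_end (a point): point inside the lever's sleeve, at mid-height and mid-width, 100 mm from the stem axis; axes as valve_lever
- wrench_handle: handle of the click wrench, whose head stands on the nut: level round handle, 23 to 25 mm thick, its grip 45 to 135 mm from its joint. Origin on the vertical breakaway joint, 50 mm out from the nut axis; its own -y axis points to the handle's end. Starts straight, turned 0.2 to 0.9 rad clockwise (seen from above) from the manifold's -y
- wrench_end (a point): point on the handle's centre line 100 mm from its breakaway joint (150 mm from the nut axis while straight); axes as wrench_handle
- wrench_pivot (a joint): bend of the wrench's breakaway joint (rad): 0 straight, held so by a snap spring until about 0.9 N m (about 9 N at wrench_end), so that it gives only once the nut is tight; then it gives way clockwise, with falling force, to its own hard stop at 0.26. Bent past 0.21 it stays bent; let go before that, it springs straight again
- torch: black pocket torch standing on its lens, 44 mm across, 123 mm tall, behind the pipe; not to be disturbed. Origin: centre of its underside
- token_tin: tin, 75 mm across, 58 mm tall, behind the pipe; not to be disturbed. Origin: centre of its underside
- mug: white dotted mug, 82 mm across, 91 mm tall, behind the pipe; not to be disturbed. Origin: middle of its underside

How it is judged:
By the outcome, as a careful person would: the job done as asked, in the order asked, and still so for the second after the job is handed in, with the robot touching nothing.
It also fails if it takes over 67 s, if anything falls off the work surface, if the arm or the gripper's body presses on something with over 40 N, if the wrist force passes 120 N, or if a joint passes its speed limit or range.

ROBOT

A 7-joint arm with a two-finger parallel gripper is mounted at the origin on a cart in front of the work surface, level with it; the furniture and walls round the work are solid. World frame = base frame: x ahead of the robot, y to its left, z up, the work surface at z = 0. Lengths are in m, angles in rad, forces in N, time in s.
With the tool pointing down it reaches from about 0.35 to 0.9 m from the base axis. Payload 8.1 kg.
Tool frame: the origin (TCP) lies midway between the tips of the shut fingers; the grasp point (between the pads) lies 19 mm behind it; z points along the fingers, y is the line along which they close (so a half turn about z gives the same grasp; the last joint's range is limited). The gripper opens to 92 mm and grips with 3 to 60 N. Pads are 19 mm wide; open, the fingers measure 130 mm over their backs; the gripper's body (75 mm by 190 mm) begins 47 mm behind the grasp point.
Start: joints at [1.169, 0.434, 0.025, 1.573, -0.012, 1.134, -0.075], TCP at [0.184, -0.597, 0.197] pointing down, gripper open.
Joint ranges: [-2.62, 2.62], [-0.44, 2.09], [-1.27, 1.32], [0.08, 2.57], [-1.32, 4.46], [0.12, 2], [-2.74, 2.74]. Speed limits (rad/s): [2.22, 2.22, 3.01, 3.01, 3.14, 3.14, 3.14].

INTERFACE

Orientations are given as a rotation vector (axis times angle).
In Python, from cell import arm gives the robot as it stands.
- The arm moves only by the tool arm_command, never from a script. Its arguments are lists of equal length, an entry for each row: "dp": the shift along the tool's x, y, z in units of 25 mm (1.0 is 25 mm), a list of three; "angular": the turn, a rotation vector about the tool's x, y, z in units of 0.15 rad (1.0 is 0.15 rad), a list of three; "claw": the opening, from 0 (shut) to 1 (fully open). In form: {"dp": [[x, y, z], ...], "angular": [[rx, ry, rz], ...], "claw": [claw, ...]}. A call has 1 to 10 rows; each row shifts and turns the commanded pose from where the row before left it, along the tool's axes as they then stand; what a row does not reach is not made up. A row lasts 1/10 s, in which the tool goes at most 50 mm and 8.59 degrees, less where a joint would pass 70% of its speed; a pose out of reach is approached as far as the arm can. A call with a number of a shift or a turn outside -1 to 1 is refused whole. A call with a gripper value outside its range is refused whole. The fingers move at their own pace and stop on an object; "force" is the grip in N (left out, the last holds). Time passes only in rows, so rows that do not move let the fingers close. It gives the time, the measured TCP pose, the force, the opening and the grip force at its end, in the units of the state.
- arm.observe(): the state, without advancing time (a new reading comes with each control period).
- arm.get_image(name): name is "side" or "top"; returns a dict with "frame" (400x640x3 uint8, red, green, blue), "z_map" (400x640 float32, m along the optical axis (not along the pixel's ray), 0 where there is no reading), "K" (3x3 intrinsics, pixels), "k1" (the pictures are not rectified: a ray, as slopes to the right and down, at radius r is drawn at 1 + k1 r^2 times it, then the intrinsics apply), "R" (3x3) and "t" (3): a world point X has camera coordinates R X + t. Camera axes: x right, y down, z forward; pixel columns grow to the right and rows downward; lengths in m; the calibration is good to about 2 mm. A picture is of the moment at which its call begins.
- arm.sign_off(): hands the job in; it is judged then, once.
The state is a dict: "clock": time; "joints": joint angles; "dq": joint speeds; "joint_efforts": joint torques, N m; "position": TCP position; "ee_rot": TCP orientation; "force": force on the tool from outside, world axes, zero at the start; "ft_torque": the same for the moment, N m; "width": opening from 0.0 (shut) to 1.0 (fully open); "gripper_force": force on a finger pad.
Only numpy, scipy, OpenCV 4.12 (cv2) and the standard library are available. Lean on these libraries where they do the work, as an engineer would, in place of code of your own. Each camera call takes 0.05 s, during which the arm holds its last target. There are 200 camera calls.

## Working session

There is one attempt and no reset: what is moved stays moved. The work goes in short steps, Python scripts to look and compute and a tool call to move; the robot and the scene stay as the last step left them, time stands still between calls to the robot, and variables do not carry over. Pictures are saved under pics/ and viewed, at most 10 in all, crops included, and the job is handed in when it is done.

Besides the shell and the picture viewer there is one more tool, called after "Call:" as name(argument=value, ...), one argument or row to a line, values as JSON. arm_command: Moves the arm, as the interface text tells. Its arguments: {"type":"object","properties":{"dp":{"type":"array","items":{"type":"array","items":{"type":"number"}}},"angular":{"type":"array","items":{"type":"array","items":{"type":"number"}}},"claw":{"type":"array","items":{"type":"number"}},"force":{"type":"number"}},"required":["dp","angular","claw"]}

```bash
ls; mkdir -p pics
cat > h.py <<'E'
import numpy as np, cv2
from cell import arm
def grab(n):
    d=arm.get_image(n); return d
def save(d,fn): cv2.imwrite(fn,cv2.cvtColor(d["frame"],cv2.COLOR_RGB2BGR))
def ray(d,u,v):
    K=d["K"];R=np.array(d["R"]);t=np.array(d["t"])
    D=np.array([d["k1"],0,0,0,0],float)
    p=cv2.undistortPoints(np.array([[[u,v]]],float),np.array(K,float),D)[0,0]
    c=-R.T@t; return c,R.T@np.array([p[0],p[1],1.]),
def onz(d,u,v,z):
    c,r=ray(d,u,v); return c+r*(z-c[2])/r[2]
def cloud(d):
    z=d["z_map"];h,w=z.shape
    uu,vv=np.meshgrid(np.arange(w),np.arange(h))
    D=np.array([d["k1"],0,0,0,0],float)
    p=cv2.undistortPoints(np.stack([uu,vv],-1).reshape(-1,1,2).astype(float),np.array(d["K"],float),D).reshape(h,w,2)
    P=np.concatenate([p*z[...,None],z[...,None]],-1)
    X=(P-np.array(d["t"]))@np.array(d["R"])
    X[z<=0]=np.nan
    return X
E
python3 - <<'E'
from h import *
print(arm.observe())
for n in("top","side"):
    d=grab(n); save(d,f"pics/{n}0.png"); print(n,-np.array(d["R"]).T@d["t"],d["k1"])
    np.savez(f"{n}0.npz",**{k:np.array(v) for k,v in d.items()})
E
```

```text
pics
{'clock': 0.0, 'joints': array([ 1.16938905,  0.43517476,  0.0249589 ,  1.57410025, -0.01160624,
        1.1339905 , -0.07507528]), 'dq': array([ 0.00095665, -0.00024679, -0.00069008,  0.00013905, -0.00126421,
        0.0001103 ,  0.00041427]), 'joint_efforts': array([-8.63323912e-04, -6.67847514e+01,  9.84368138e-01, -3.14462757e+01,
       -6.06258097e-02,  4.27764840e-02,  1.56438714e-04]), 'position': array([ 0.18377569, -0.59678882,  0.19597358]), 'ee_rot': array([-3.10513324e+00, -4.67345508e-01,  5.52373379e-04]), 'force': array([ 0.15700633, -0.52728717, -0.80697177]), 'ft_torque': array([-0.00770251, -0.01562344, -0.01063127]), 'gripper_force': 0.0, 'width': 0.9975947711393759}
top [0.54678889 0.19001758 0.9402312 ] -0.021706617427644962
side [0.42922407 1.092322   0.79623405] 0.004202814611739893
```

View pics/top0.png

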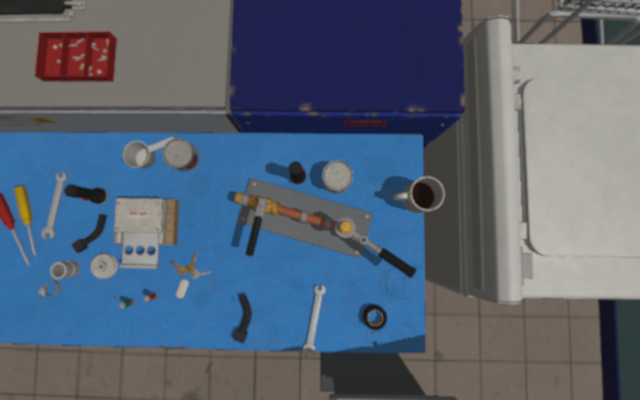

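View pics/side0.png

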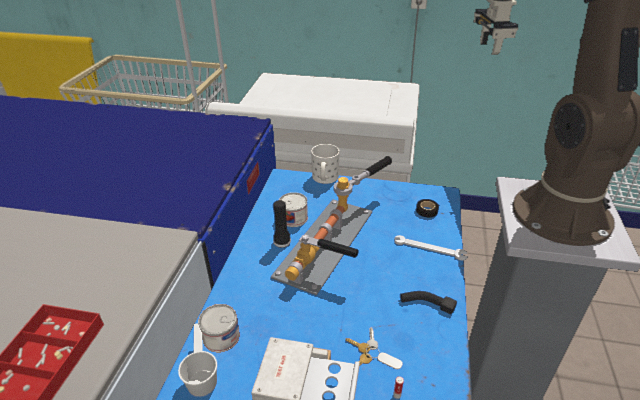

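The top view shows the valve at about (262,205) with its lever running to (252,250). The nut is at (347,228) and the wrench handle runs to (412,270). The torch (297,172), tin (337,175) and mug (425,193) are behind the pipe.

Run:
```python
from h import *
d=dict(np.load("top0.npz")); d["k1"]=float(d["k1"])
X=cloud(d); f=d["frame"].astype(int)
hsv=cv2.cvtColor(d["frame"],cv2.COLOR_RGB2HSV)
uu,vv=np.meshgrid(np.arange(640),np.arange(400))
# plate: grey low sat in region
roi=(uu>225)&(uu<380)&(vv>170)&(vv<265)
m=roi&(hsv[...,1]<70)&(X[...,2]<0.02)
pl=onz
pts=np.argwhere(m)
P=np.array([onz(d,u,v,0.008)[:2] for v,u in pts])
m8=(m*255).astype(np.uint8); m8=cv2.morphologyEx(m8,cv2.MORPH_OPEN,np.ones((3,3)))
n,l,st,_=cv2.connectedComponentsWithStats(m8); print(st[1:])
pts=np.argwhere(m8>0); P=np.array([onz(d,u,v,0.008)[:2] for v,u in pts]).astype(np.float32)
r=cv2.minAreaRect(P*1000); print("plate",r)
for nm,box,z in(("lever",(235,275,200,262),.098),("wrench",(345,425,230,285),.104)):
    b=(uu>box[0])&(uu<box[1])&(vv>box[2])&(vv<box[3])
    k=b&(hsv[...,2]<60)&(X[...,2]>0.05)
    p=np.argwhere(k); Q=np.array([onz(d,u,v,z+.006)[:2] for v,u in p]).astype(np.float32)
    print(nm,len(p),"z",np.nanpercentile(X[k][:,2],[10,50,90]),cv2.minAreaRect(Q*1000)); print(cv2.boxPoints(cv2.minAreaRect(Q*1000)))
# orange brass tops
for nm,box in(("valve",(230,285,190,220)),("nut",(335,360,215,240))):
    b=(uu>box[0])&(uu<box[1])&(vv>box[2])&(vv<box[3])
    zz=np.where(b,X[...,2],np.nan); print(nm,np.nanmax(zz)); k=b&(X[...,2]>.085)
    print(X[k].mean(0),k.sum())
for nm,box,h in(("torch",(285,308,155,188),.123),("tin",(320,357,155,195),.058),("mug",(390,448,172,215),.091)):
    b=(uu>box[0])&(uu<box[1])&(vv>box[2])&(vv<box[3])&(X[...,2]>h-.012)&(X[...,2]<h+.02)
    Q=X[b]; print(nm,Q[:,:2].min(0),Q[:,:2].max(0),Q[:,2].mean(),b.sum())
im=cv2.resize(d["frame"][150:290,220:450],None,fx=3.4,fy=3.4,interpolation=cv2.INTER_CUBIC)
cv2.imwrite("pics/crop0.png",im[...,::-1])
```

```text
[[ 246  179  126   56 2056]
 [ 238  206   17   19  234]
 [ 260  214  103   43 1822]]
plate ((597.219482421875, 229.73739624023438), (327.7890319824219, 116.79610443115234), 74.50552368164062)
lever 238 z [0.09993425 0.10206462 0.10401328] ((548.7283325195312, 340.1394958496094), (16.786136627197266, 87.3677978515625), 79.2091064453125)
[[504.2455  340.07358]
 [590.06836 323.7161 ]
 [593.2112  340.2054 ]
 [507.3883  356.5629 ]]
wrench 314 z [0.11137739 0.11380569 0.11620498] ((492.98834228515625, 16.968589782714844), (85.93038177490234, 19.25210189819336), 57.400352478027344)
[[461.73065  -14.041494]
 [477.9497   -24.413866]
 [524.24603   47.978676]
 [508.02698   58.351044]]
valve 0.10436793842507928
[0.611368   0.32809795 0.09605808] 199
nut 0.13370967224183933
[0.56807377 0.13046876 0.11670282] 382
torch [0.68878729 0.23394438] [0.71934884 0.26163706] 0.12268904466486236 149
tin [0.66138931 0.11257234] [0.73631674 0.18588517] 0.05528247736290917 742
mug [ 0.61268088 -0.10033457] [0.69332419 0.00349247] 0.08676168255989915 301
```

View pics/crop0.png

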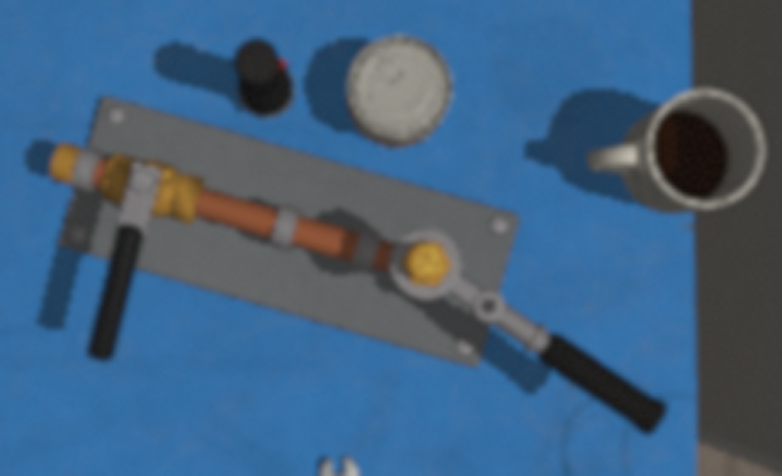

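Run:
```python
from h import *
d=dict(np.load("top0.npz")); d["k1"]=float(d["k1"])
X=cloud(d)
for v in (60,150,250,290,310,340):
    print(v,[tuple(np.round(X[v,u],2)) for u in (415,440,475,500,560,620)])
N=np.array([.570,.133]);V=np.array([.624,.326])
E=N+.15*np.array([np.cos(np.radians(237)),np.sin(np.radians(237))])
m=np.array([np.cos(np.radians(147)),np.sin(np.radians(147))])
T=E-.036*m; print(E,T)
from scipy.spatial.transform import Rotation as Ro
s=arm.observe(); R=Ro.from_rotvec(s["ee_rot"]).as_matrix(); print(R.round(3)); print(R.T@(np.r_[T,.2]-s["position"])/.025)
```

```text
60 [(np.float64(0.95), np.float64(-0.02), np.float64(0.14)), (np.float64(0.95), np.float64(-0.08), np.float64(0.14)), (np.float64(0.99), np.float64(-0.19), np.float64(0.07)), (np.float64(0.96), np.float64(-0.23), np.float64(0.12)), (np.float64(1.03), np.float64(-0.46), np.float64(-0.01)), (np.float64(1.03), np.float64(-0.62), np.float64(-0.0))]
150 [(np.float64(0.78), np.float64(-0.06), np.float64(0.0)), (np.float64(0.82), np.float64(-0.18), np.float64(-0.18)), (np.float64(0.76), np.float64(-0.19), np.float64(0.07)), (np.float64(0.75), np.float64(-0.22), np.float64(0.12)), (np.float64(0.78), np.float64(-0.43), np.float64(0.01)), (np.float64(0.78), np.float64(-0.59), np.float64(0.01))]
250 [(np.float64(0.52), np.float64(-0.05), np.float64(-0.0)), (np.float64(0.51), np.float64(-0.18), np.float64(-0.2)), (np.float64(0.52), np.float64(-0.19), np.float64(0.04)), (np.float64(0.52), np.float64(-0.21), np.float64(0.12)), (np.float64(0.52), np.float64(-0.41), np.float64(0.01)), (np.float64(0.52), np.float64(-0.57), np.float64(0.01))]
290 [(np.float64(0.42), np.float64(-0.05), np.float64(0.0))
[... 450 characters left out ...]
at64(-0.92)), (np.float64(0.2), np.float64(-0.71), np.float64(-0.91)), (np.float64(0.2), np.float64(-1.01), np.float64(-0.92)), (np.float64(0.22), np.float64(-1.22), np.float64(-0.81))]
340 [(np.float64(0.29), np.float64(-0.05), np.float64(0.0)), (np.float64(0.05), np.float64(-0.41), np.float64(-0.92)), (np.float64(0.05), np.float64(-0.59), np.float64(-0.93)), (np.float64(0.05), np.float64(-0.71), np.float64(-0.92)), (np.float64(0.05), np.float64(-1.01), np.float64(-0.92)), (np.float64(0.09), np.float64(-1.22), np.float64(-0.81))]
[0.48830414 0.00719941] [ 0.51849629 -0.01240759]
[[ 0.956  0.294 -0.001]
 [ 0.294 -0.956  0.001]
 [-0.    -0.001 -1.   ]]
[ 19.67543516 -18.40223297  -0.13505099]
```

Call:
arm_command(
  dp=[
    [0.98,-0.92,0],
    [0.98,-0.92,0],
    [0.98,-0.92,0],
    [0.98,-0.92,0],
    [0.98,-0.92,0],
    [0.98,-0.92,0],
    [0.98,-0.92,0],
    [0.98,-0.92,0],
    [0.98,-0.92,0],
    [0.98,-0.92,0],
  ],
  angular=[
    [0,0,0],
    [0,0,0],
    [0,0,0],
    [0,0,0],
    [0,0,0],
    [0,0,0],
    [0,0,0],
    [0,0,0],
    [0,0,0],
    [0,0,0],
  ],
  claw=[0,0,0,0,0,0,0,0,0,0],
)

```text
clock: 1.1
position: [0.3507, -0.304, 0.1966]
ee_rot: [-3.106, -0.467, 0.0]
force: [-0.3, 0.6, -0.2]
width: 0.176
gripper_force: 0.0
```

Call:
arm_command(
  dp=[
    [0.98,-0.92,0],
    [0.98,-0.92,0],
    [0.98,-0.92,0],
    [0.98,-0.92,0],
    [0.98,-0.92,0],
    [0.98,-0.92,0],
    [0.98,-0.92,0],
    [0.98,-0.92,0],
    [0.98,-0.92,0],
    [0.98,-0.92,0],
  ],
  angular=[
    [0,0,0],
    [0,0,0],
    [0,0,0],
    [0,0,0],
    [0,0,0],
    [0,0,0],
    [0,0,0],
    [0,0,0],
    [0,0,0],
    [0,0,0],
  ],
  claw=[0,0,0,0,0,0,0,0,0,0],
)

```text
clock: 2.1
position: [0.5172, -0.0123, 0.1965]
ee_rot: [3.107, 0.467, -0.001]
force: [1.7, -0.3, 0.9]
width: 0.002
gripper_force: 0.0
```

Call:
arm_command(
  dp=[
    [0,0,0],
    [0,0,0],
    [0,0,0],
    [0,0,0],
    [0,0,0],
    [0,0,0],
    [0,0,0],
    [0,0,0],
    [0,0,0],
    [0,0,0],
  ],
  angular=[
    [0,0,-0.95],
    [0,0,-0.95],
    [0,0,-0.95],
    [0,0,-0.95],
    [0,0,-0.95],
    [0,0,-0.95],
    [0,0,-0.95],
    [0,0,-0.95],
    [0,0,-0.95],
    [0,0,-0.95],
  ],
  claw=[0,0,0,0,0,0,0,0,0,0],
)

```text
clock: 3.1
position: [0.5166, -0.0136, 0.1964]
ee_rot: [-2.038, -2.39, 0.001]
force: [0.1, 0.1, -0.4]
width: 0.006
gripper_force: 0.0
```

Call:
arm_command(
  dp=[
    [0,0,0],
    [0,0,0],
    [0,0,0],
    [0,0,0],
    [0,0,0],
    [0,0,0],
    [0,0,0],
  ],
  angular=[
    [0,0,-0.95],
    [0,0,-0.95],
    [0,0,-0.95],
    [0,0,-0.95],
    [0,0,-0.95],
    [0,0,-0.9],
    [0,0,0],
  ],
  claw=[0,0,0,0,0,0,0],
)

```text
clock: 3.8
position: [0.5166, -0.0137, 0.1963]
ee_rot: [-0.881, -3.015, 0.0]
force: [-0.9, -0.2, -0.4]
width: 0.006
gripper_force: 0.0
```

Call:
arm_command(
  dp=[
    [0,0,0.6],
    [0,0,0.6],
    [0,0,0.6],
    [0,0,0.6],
    [0,0,0.6],
    [0,0,0.6],
    [0,0,0.65],
    [0,0,0],
  ],
  angular=[
    [0,0,0],
    [0,0,0],
    [0,0,0],
    [0,0,0],
    [0,0,0],
    [0,0,0],
    [0,0,0],
    [0,0,0],
  ],
  claw=[0,0,0,0,0,0,0,0],
)

```text
clock: 4.6
position: [0.5153, -0.0138, 0.0886]
ee_rot: [-0.888, -3.01, 0.002]
force: [-1.0, -0.9, -0.1]
width: 0.004
gripper_force: 0.0
```

Call:
arm_command(
  dp=[
    [0.15,0,0],
    [0.15,0,0],
    [0.15,0,0],
    [0.15,0,0],
    [0,0,0],
  ],
  angular=[
    [0,0,0],
    [0,0,0],
    [0,0,0],
    [0,0,0],
    [0,0,0],
  ],
  claw=[0,0,0,0,0],
)

```text
clock: 5.1
position: [0.5039, -0.0051, 0.0909]
ee_rot: [0.883, 3.014, -0.0]
force: [-0.2, -0.3, 0.9]
width: 0.004
gripper_force: 0.0
```

Run:
```python
from h import *
d=grab("side"); save(d,"s.png"); im=cv2.resize(d["frame"][120:280,250:450],None,fx=3.7,fy=3.7,interpolation=cv2.INTER_CUBIC)
cv2.imwrite("pics/crop1.png",im[...,::-1]); print(arm.observe()["force"])
```

```text
[-0.11753853 -0.00301559  0.82217122]
```

View pics/crop1.png

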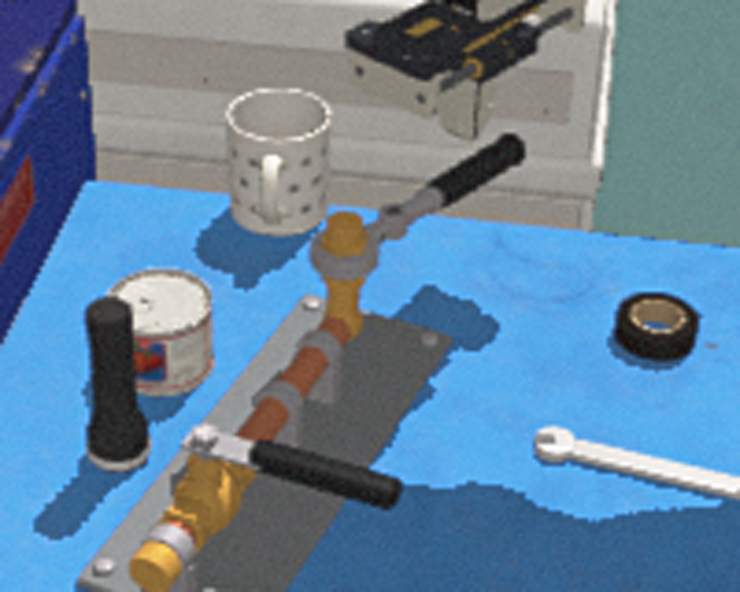

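The side crop shows the fingers behind the handle at (470,110), just past the grip at (480,165), with the mug and other objects clear. I'm starting the push.

Call:
arm_command(
  dp=[
    [0.18,0,0],
    [0.18,0,0],
    [0.18,0,0],
    [0.18,0,0],
    [0.18,0,0],
    [0.18,0,0],
  ],
  angular=[
    [0,0,0],
    [0,0,0.2],
    [0,0,0.2],
    [0,0,0.2],
    [0,0,0.2],
    [0,0,0.2],
  ],
  claw=[0,0,0,0,0,0],
)

```text
clock: 5.75
position: [0.482, 0.0105, 0.0905]
ee_rot: [-1.109, -2.939, -0.0]
force: [-0.0, 0.9, 0.2]
width: 0.002
gripper_force: 0.0
```

Call:
arm_command(
  dp=[
    [0.18,0,0],
    [0.18,0,0],
    [0.18,0,0],
    [0.18,0,0],
    [0.18,0,0],
    [0.18,0,0],
  ],
  angular=[
    [0,0,0.2],
    [0,0,0.2],
    [0,0,0.2],
    [0,0,0.2],
    [0,0,0.2],
    [0,0,0.2],
  ],
  claw=[0,0,0,0,0,0],
)

```text
clock: 6.35
position: [0.4632, 0.0298, 0.0905]
ee_rot: [-1.369, -2.828, -0.0]
force: [0.7, 0.6, 0.2]
width: 0.007
gripper_force: 0.0
```

Run:
```python
from h import *
d=grab("side"); im=cv2.resize(d["frame"][120:280,250:450],None,fx=3.7,fy=3.7,interpolation=cv2.INTER_CUBIC)
cv2.imwrite("pics/crop2.png",im[...,::-1]); s=arm.observe(); print(s["force"],s["position"])
```

```text
[-0.86697696  1.0719253  -0.40190418] [0.46269943 0.03042055 0.09052656]
```

View pics/crop2.png

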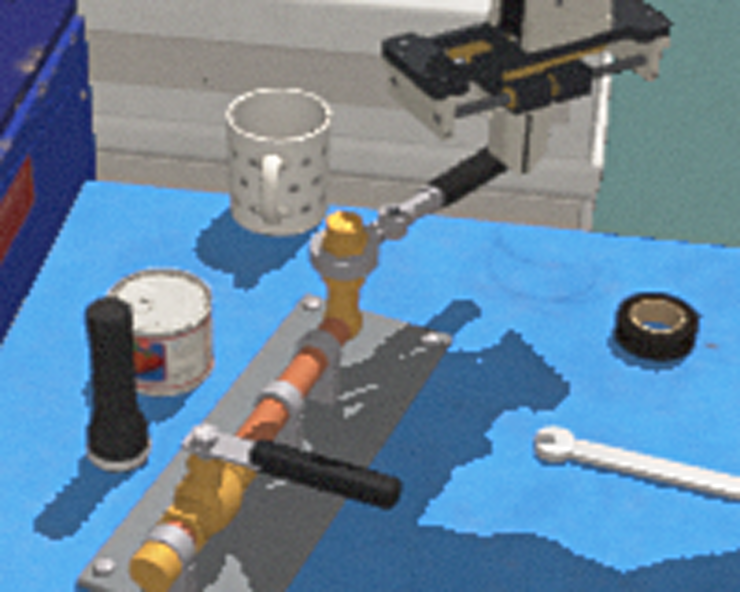

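Run:
```python
from h import *
for n in("side","top"):
    d=grab(n); X=cloud(d)
    b=(abs(X[...,0]-.4627)<.035)&(abs(X[...,1]-.0304)<.035)&(X[...,2]>.03)
    for lo in np.arange(.07,.2,.01):
        k=b&(X[...,2]>lo)&(X[...,2]<lo+.01)
        if k.sum(): print(n,round(lo,2),k.sum(),X[k].mean(0).round(3))
    K=d["K"]
    for P in ([.4627,.0304,.0905],[.488,.007,.104],[.570,.133,.104]):
        q,_=cv2.projectPoints(np.array([P]),cv2.Rodrigues(np.array(d["R"]))[0],np.array(d["t"]),np.array(K,float),np.array([d["k1"],0,0,0,0],float)); print(n,P,q.ravel())
save(d,"pics/top2.png")
im=cv2.resize(d["frame"][150:290,300:450],None,fx=4,fy=4,interpolation=cv2.INTER_CUBIC)
cv2.imwrite("pics/crop3.png",im[...,::-1])
```

```text
side 0.09 5 [0.488 0.023 0.098]
side 0.1 31 [0.487 0.023 0.105]
side 0.11 38 [0.49  0.017 0.113]
side 0.12 20 [0.458 0.038 0.127]
side 0.13 42 [0.464 0.04  0.136]
side 0.14 53 [0.466 0.04  0.145]
side 0.15 55 [0.464 0.04  0.155]
side 0.16 50 [0.465 0.041 0.165]
side 0.17 20 [0.466 0.044 0.172]
side 0.18 16 [0.482 0.05  0.187]
side 0.19 46 [0.456 0.055 0.195]
side [0.4627, 0.0304, 0.0905] [389.04638274 174.30361697]
side [0.488, 0.007, 0.104] [380.71530645 164.39280858]
side [0.57, 0.133, 0.104] [343.12664563 187.94802657]
top 0.1 6 [0.493 0.034 0.109]
top 0.11 14 [0.494 0.03  0.113]
top 0.17 1 [0.492 0.045 0.18 ]
top 0.18 9 [0.487 0.052 0.186]
top 0.19 19 [0.475 0.052 0.196]
top [0.4627, 0.0304, 0.0905] [388.90700086 275.03085145]
top [0.488, 0.007, 0.104] [400.3604121  264.42256056]
top [0.57, 0.133, 0.104] [344.68370361 227.3425226 ]
```

View pics/crop3.png

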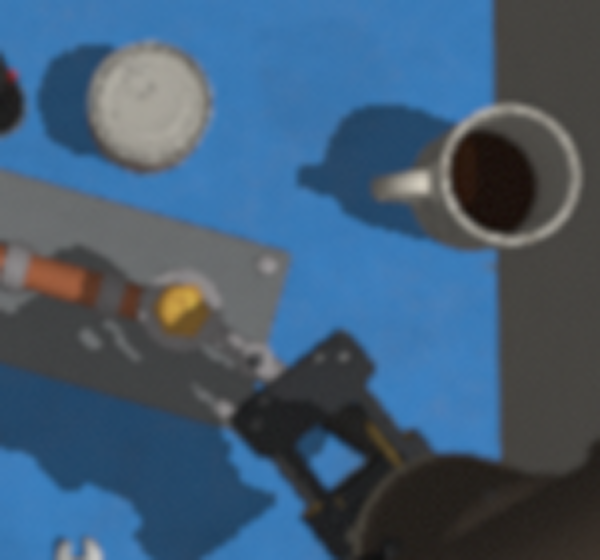

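The crop and depth show that the fingers passed over the handle at (400,264). The real tips are about 28 mm higher than the position reading. I'll back off above the handle and go lower.

Call:
arm_command(
  dp=[
    [0,0,-0.4],
    [-0.28,0,0],
    [-0.28,0,0],
    [-0.28,0,0],
    [-0.28,0,0],
    [-0.28,0,0],
    [-0.28,0,0],
    [-0.28,0,0],
    [-0.28,0,0],
    [-0.3,0,0],
  ],
  angular=[
    [0,0,0],
    [0,0,-0.25],
    [0,0,-0.25],
    [0,0,-0.25],
    [0,0,-0.25],
    [0,0,-0.25],
    [0,0,-0.25],
    [0,0,-0.25],
    [0,0,-0.25],
    [0,0,-0.2],
  ],
  claw=[0,0,0,0,0,0,0,0,0,0],
)

```text
clock: 7.5
position: [0.5102, -0.0141, 0.1011]
ee_rot: [0.881, 3.015, 0.0]
force: [0.4, 0.3, -0.1]
width: 0.005
gripper_force: 0.0
```

Call:
arm_command(
  dp=[
    [-0.1,0,0.3],
    [0,0,0.3],
    [0,0,0.3],
    [0,0,0.3],
    [0,0,0.3],
    [0,0,0],
  ],
  angular=[
    [0,0,0],
    [0,0,0],
    [0,0,0],
    [0,0,0],
    [0,0,0],
    [0,0,0],
  ],
  claw=[0,0,0,0,0,0],
)

```text
clock: 8.1
position: [0.5109, -0.0148, 0.0618]
ee_rot: [-0.883, -3.013, 0.001]
force: [-0.9, 0.2, 0.6]
width: 0.004
gripper_force: 0.0
```

Run:
```python
from h import *
s=arm.observe(); print(s["force"],s["position"],s["ee_rot"],s["joints"])
d=grab("side"); X=cloud(d); p=s["position"]
b=(abs(X[...,0]-p[0])<.04)&(abs(X[...,1]-p[1])<.04)&(X[...,2]>.03)
for lo in np.arange(.05,.2,.01):
        k=b&(X[...,2]>lo)&(X[...,2]<lo+.01)
        if k.sum(): print(round(lo,2),k.sum(),X[k].mean(0).round(3))
im=cv2.resize(d["frame"][120:220,300:450],None,fx=5,fy=5,interpolation=cv2.INTER_CUBIC)
cv2.imwrite("pics/crop4.png",im[...,::-1])
```

```text
[-0.93064348  0.17237299  0.57640932] [ 0.51089319 -0.01476107  0.0617943 ] [-8.82746260e-01 -3.01308295e+00  8.50963343e-04] [ 0.45202128  0.51975402 -0.71356524  1.9565705   0.45467017  0.83221711
  0.48983095]
0.09 12 [ 0.499 -0.004  0.097]
0.1 60 [0.495 0.002 0.106]
0.11 105 [0.495 0.001 0.114]
0.12 46 [ 0.513 -0.005  0.125]
0.13 35 [ 0.51  -0.004  0.134]
0.14 15 [0.514 0.004 0.144]
0.15 4 [0.527 0.015 0.157]
0.16 41 [0.493 0.008 0.166]
0.17 84 [0.5   0.005 0.177]
0.18 111 [ 0.508 -0.001  0.183]
0.19 126 [ 0.513 -0.001  0.196]
0.2 115 [ 0.507 -0.005  0.205]
```

View pics/crop4.png

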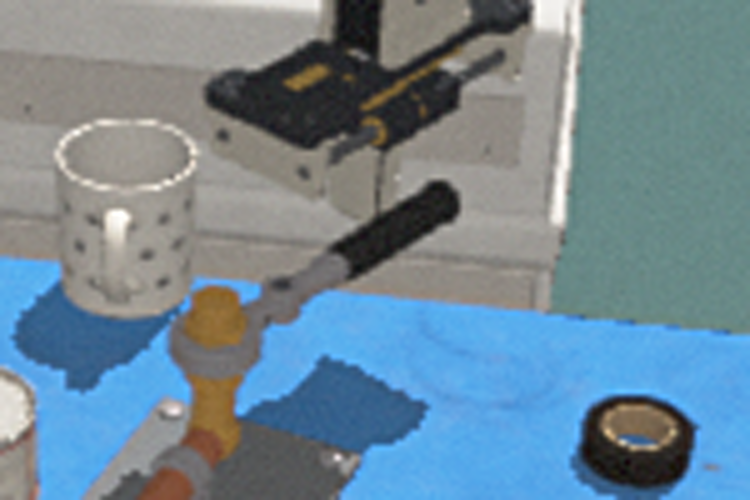

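The crop shows the finger tips now hidden behind the handle at about (375,215), so they are at the right depth. I'm pushing.

Call:
arm_command(
  dp=[
    [0.16,0,0],
    [0.16,0,0],
    [0.16,0,0],
    [0.16,0,0],
  ],
  angular=[
    [0,0,0],
    [0,0,0],
    [0,0,0.1],
    [0,0,0.2],
  ],
  claw=[0,0,0,0],
)

```text
clock: 8.55
position: [0.4986, -0.0068, 0.0633]
ee_rot: [0.954, 2.992, -0.001]
force: [0.6, -4.8, -0.0]
width: 0.005
gripper_force: 1.6
```

Call:
arm_command(
  dp=[
    [0.18,0,0],
    [0.18,0,0],
    [0.18,0,0],
    [0.18,0,0],
  ],
  angular=[
    [0,0,0.2],
    [0,0,0.2],
    [0,0,0.2],
    [0,0,0.2],
  ],
  claw=[0,0,0,0],
)

```text
clock: 8.95
position: [0.484, 0.0039, 0.0632]
ee_rot: [1.133, 2.929, -0.002]
force: [0.3, -3.7, 0.5]
width: 0.005
gripper_force: 1.6
```

Call:
arm_command(
  dp=[
    [0.18,0,0],
    [0.18,0,0],
    [0.18,0,0],
    [0.18,0,0],
    [0.18,0,0],
    [0.18,0,0],
    [0.18,0,0],
    [0.18,0,0],
  ],
  angular=[
    [0,0,0.2],
    [0,0,0.2],
    [0,0,0.2],
    [0,0,0.2],
    [0,0,0.2],
    [0,0,0.2],
    [0,0,0.2],
    [0,0,0.2],
  ],
  claw=[0,0,0,0,0,0,0,0],
)

```text
clock: 9.75
position: [0.4596, 0.0306, 0.063]
ee_rot: [1.476, 2.773, -0.003]
force: [-0.1, -4.8, -0.4]
width: 0.006
gripper_force: 1.7
```

Call:
arm_command(
  dp=[
    [0.18,0.02,0],
    [0.18,0.02,0],
    [0.18,0.02,0],
    [0.18,0.02,0],
  ],
  angular=[
    [0,0,0.2],
    [0,0,0.2],
    [0,0,0.2],
    [0,0,0.2],
  ],
  claw=[0,0,0,0],
)

```text
clock: 10.15
position: [0.4516, 0.0469, 0.063]
ee_rot: [1.639, 2.68, -0.003]
force: [-1.2, -3.8, -0.3]
width: 0.004
gripper_force: 1.8
```

Call:
arm_command(
  dp=[
    [0.12,0.02,0],
    [0.12,0.02,0],
    [0.12,0.02,0],
  ],
  angular=[
    [0,0,0.13],
    [0,0,0.13],
    [0,0,0.13],
  ],
  claw=[0,0,0],
)

```text
clock: 10.45
position: [0.4495, 0.0564, 0.0629]
ee_rot: [1.716, 2.632, -0.001]
force: [-1.3, -3.8, 0.3]
width: 0.005
gripper_force: 1.9
```

Call:
arm_command(
  dp=[
    [0.12,-0.02,0],
    [0.12,-0.02,0],
    [0.12,-0.02,0],
    [0.12,-0.02,0],
  ],
  angular=[
    [0,0,0.13],
    [0,0,0.13],
    [0,0,0.13],
    [0,0,0.13],
  ],
  claw=[0,0,0,0],
)

```text
clock: 10.85
position: [0.4436, 0.0674, 0.063]
ee_rot: [1.817, 2.563, 0.0]
force: [0.6, -5.9, -0.4]
width: 0.003
gripper_force: 2.9
```

Call:
arm_command(
  dp=[
    [0.12,-0.02,0],
    [0.12,-0.02,0],
    [0.12,-0.02,0],
  ],
  angular=[
    [0,0,0.13],
    [0,0,0.13],
    [0,0,0.13],
  ],
  claw=[0,0,0],
)

```text
clock: 11.15
position: [0.4401, 0.0739, 0.0631]
ee_rot: [1.892, 2.506, -0.001]
force: [2.4, -9.3, 0.1]
width: 0.003
gripper_force: 4.6
```

Call:
arm_command(
  dp=[
    [0.08,0,0],
    [0.08,0,0],
    [0.08,0,0],
  ],
  angular=[
    [0,0,0.05],
    [0,0,0.1],
    [0,0,0.1],
  ],
  claw=[0,0,0],
)

```text
clock: 11.45
position: [0.4374, 0.0805, 0.0629]
ee_rot: [1.938, 2.472, -0.001]
force: [-1.0, -4.7, 0.7]
width: 0.003
gripper_force: 2.5
```

Call:
arm_command(
  dp=[
    [0.08,0,0],
    [0.08,0,0],
    [0.08,0,0],
  ],
  angular=[
    [0,0,0.14],
    [0,0,0.14],
    [0,0,0.14],
  ],
  claw=[0,0,0],
)

```text
clock: 11.75
position: [0.4368, 0.088, 0.0632]
ee_rot: [2.014, 2.411, 0.003]
force: [-0.5, -1.6, 0.9]
width: 0.006
gripper_force: 1.5
```

Call:
arm_command(
  dp=[
    [0.08,0,0],
    [0.08,0,0],
    [0.08,0,0],
  ],
  angular=[
    [0,0,0.14],
    [0,0,0.14],
    [0,0,0.14],
  ],
  claw=[0,0,0],
)

```text
clock: 12.05
position: [0.4354, 0.0908, 0.0628]
ee_rot: [2.091, 2.343, -0.004]
force: [1.0, -11.9, 1.3]
width: 0.003
gripper_force: 5.9
```

Call:
arm_command(
  dp=[
    [0.08,0,0],
    [0.08,0,0],
  ],
  angular=[
    [0,0,0.1],
    [0,0,0],
  ],
  claw=[0,0],
)

```text
clock: 12.25
position: [0.4346, 0.093, 0.0626]
ee_rot: [2.109, 2.325, -0.007]
force: [1.3, -16.4, 1.2]
width: 0.005
gripper_force: 8.8
```

Call:
arm_command(
  dp=[
    [-0.3,0,0],
    [-0.4,0,0],
    [-0.4,0,0],
    [0,0,-0.5],
    [0,0,-0.8],
    [0,0,-0.8],
    [0,0,-0.8],
    [0,0,-0.3],
    [0,0,0],
  ],
  angular=[
    [0,0,0],
    [0,0,0],
    [0,0,0],
    [0,0,0.4],
    [0,0,0.5],
    [0,0,0.5],
    [0,0,0.5],
    [0,0,0],
    [0,0,0],
  ],
  claw=[0,0,0,0,0,0,0,0,0],
)

```text
clock: 13.15
position: [0.4386, 0.0694, 0.1437]
ee_rot: [2.412, 2.01, 0.003]
force: [0.4, -0.5, -0.2]
width: 0.007
gripper_force: 0.0
```

Run:
```python
from h import *
from scipy.spatial.transform import Rotation as Ro
s=arm.observe(); R=Ro.from_rotvec(s["ee_rot"]).as_matrix(); print(s["position"],s["force"],R[:,0])
print(R.T@(np.array([.534,.386,.143])-s["position"])/.025)
```

```text
[0.43855013 0.06940817 0.1436862 ] [ 0.44960894 -0.47276124 -0.19694131] [1.80257869e-01 9.83619169e-01 6.57160232e-04]
[13.14443747  1.47264516  0.03926549]
```

Call:
arm_command(
  dp=[
    [0.94,0.1,0],
    [0.94,0.1,0],
    [0.94,0.1,0],
    [0.94,0.1,0],
    [0.94,0.1,0],
    [0.94,0.1,0],
    [0.94,0.1,0],
    [0.94,0.1,0],
    [0.94,0.1,0],
    [0.94,0.1,0],
  ],
  angular=[
    [0,0,0],
    [0,0,0],
    [0,0,0],
    [0,0,0],
    [0,0,0],
    [0,0,0],
    [0,0,0],
    [0,0,0],
    [0,0,0],
    [0,0,0],
  ],
  claw=[0,0,0,0,0,0,0,0,0,0],
)

```text
clock: 14.15
position: [0.5049, 0.2963, 0.1413]
ee_rot: [-2.413, -2.011, 0.003]
force: [0.1, -0.7, -0.3]
width: 0.0
gripper_force: 0.0
```

Call:
arm_command(
  dp=[
    [0.94,0.12,0],
    [0.94,0.12,0],
    [0.94,0.12,0],
    [0.92,0.12,0],
    [0,0,0],
  ],
  angular=[
    [0,0,0],
    [0,0,0],
    [0,0,0],
    [0,0,0],
    [0,0,0],
  ],
  claw=[0,0,0,0,0],
)

```text
clock: 14.65
position: [0.5331, 0.3887, 0.1409]
ee_rot: [-2.409, -2.013, 0.001]
force: [-0.3, -0.3, 0.1]
width: -0.0
gripper_force: 0.0
```

Run:
```python
from h import *
d=grab("top"); X=cloud(d); s=arm.observe(); print(s["position"])
hsv=cv2.cvtColor(d["frame"],cv2.COLOR_RGB2HSV)
b=(hsv[...,2]<60)&(X[...,2]>.08)&(X[...,2]<.125)&(X[...,0]>.36)&(X[...,0]<.53)&(X[...,1]>.0)&(X[...,1]<.27)
Q=X[b][:,:2].astype(np.float32); print(len(Q),cv2.minAreaRect(Q*1000)); print(cv2.fitLine(Q,2,0,.01,.01).ravel())
im=cv2.resize(d["frame"][150:300,200:430],None,fx=3.4,fy=3.4,interpolation=cv2.INTER_CUBIC)
cv2.imwrite("pics/crop5.png",im[...,::-1])
```

```text
[0.53303317 0.38673601 0.14095569]
301 ((433.5867614746094, 113.62437438964844), (83.4094009399414, 17.899490356445312), 2.583228826522827)
[0.9987907  0.04916492 0.43286717 0.11428239]
```

View pics/crop5.png

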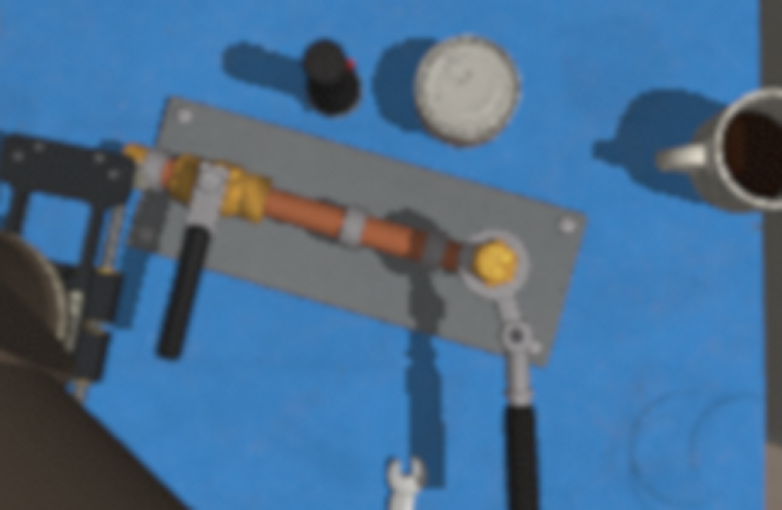

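The crop shows the wrench handle bent at its joint (517,335) by about 0.25 rad and staying there. The lever, at (185,290), is still shut. Next I descend beside it and push.

Call:
arm_command(
  dp=[
    [0,0,0.5],
    [0,0,0.5],
    [0,0,0.5],
    [0,0,0.5],
    [0,0,0.5],
    [0,0,0.5],
    [0,0,0.45],
    [0,0,0],
  ],
  angular=[
    [0,0,0],
    [0,0,0],
    [0,0,0],
    [0,0,0],
    [0,0,0],
    [0,0,0],
    [0,0,0],
    [0,0,0],
  ],
  claw=[0,0,0,0,0,0,0,0],
)

```text
clock: 15.5
position: [0.5331, 0.3847, 0.0546]
ee_rot: [2.415, 2.009, -0.005]
force: [1.1, -0.7, -0.9]
width: 0.006
gripper_force: 0.0
```

Call:
arm_command(
  dp=[
    [-0.2,0,0],
    [-0.2,0,0],
    [-0.2,0,0],
    [-0.2,0,0],
    [-0.15,0,0],
    [-0.15,0,0],
  ],
  angular=[
    [0,0,0],
    [0,0,0],
    [0,0,0],
    [0,0,0],
    [0,0,-0.1],
    [0,0,-0.2],
  ],
  claw=[0,0,0,0,0,0],
)

```text
clock: 16.1
position: [0.5286, 0.3592, 0.0572]
ee_rot: [-2.366, -2.065, -0.002]
force: [-2.3, 2.7, 1.0]
width: 0.005
gripper_force: 1.3
```

Call:
arm_command(
  dp=[
    [-0.16,0,0],
    [-0.16,0,0],
    [-0.16,0,0],
    [-0.16,0,0],
    [-0.16,0,0],
    [-0.16,0,0],
    [-0.16,0,0],
    [-0.16,0,0],
    [-0.16,0,0],
    [-0.16,0,0],
  ],
  angular=[
    [0,0,-0.27],
    [0,0,-0.27],
    [0,0,-0.27],
    [0,0,-0.27],
    [0,0,-0.27],
    [0,0,-0.27],
    [0,0,-0.27],
    [0,0,-0.27],
    [0,0,-0.27],
    [0,0,-0.27],
  ],
  claw=[0,0,0,0,0,0,0,0,0,0],
)

```text
clock: 17.1
position: [0.5298, 0.3191, 0.0566]
ee_rot: [-1.9, -2.5, 0.001]
force: [-3.2, 2.6, -0.2]
width: 0.003
gripper_force: 1.6
```

Call:
arm_command(
  dp=[
    [-0.16,-0.03,0],
    [-0.16,-0.03,0],
    [-0.16,-0.03,0],
    [-0.16,-0.03,0],
    [-0.16,-0.03,0],
    [-0.16,-0.03,0],
    [-0.16,-0.03,0],
    [-0.16,-0.03,0],
    [-0.16,-0.03,0],
    [-0.16,-0.03,0],
  ],
  angular=[
    [0,0,-0.27],
    [0,0,-0.27],
    [0,0,-0.27],
    [0,0,-0.27],
    [0,0,-0.27],
    [0,0,-0.27],
    [0,0,-0.27],
    [0,0,-0.27],
    [0,0,-0.27],
    [0,0,-0.27],
  ],
  claw=[0,0,0,0,0,0,0,0,0,0],
)

```text
clock: 18.1
position: [0.541, 0.2805, 0.0568]
ee_rot: [-1.359, -2.832, -0.002]
force: [-1.3, 4.7, -0.7]
width: 0.005
gripper_force: 1.7
```

Call:
arm_command(
  dp=[
    [-0.16,-0.03,0],
    [-0.16,-0.03,0],
    [-0.16,-0.03,0],
    [-0.16,-0.03,0],
    [-0.16,-0.03,0],
    [-0.16,-0.03,0],
  ],
  angular=[
    [0,0,-0.27],
    [0,0,-0.27],
    [0,0,-0.27],
    [0,0,-0.27],
    [0,0,-0.27],
    [0,0,-0.27],
  ],
  claw=[0,0,0,0,0,0],
)

```text
clock: 18.7
position: [0.5545, 0.2604, 0.0569]
ee_rot: [-1.005, -2.976, -0.002]
force: [-1.4, 4.2, -0.0]
width: 0.006
gripper_force: 1.6
```

Call:
arm_command(
  dp=[
    [-0.12,-0.03,0],
    [-0.12,-0.03,0],
    [-0.12,-0.03,0],
    [-0.12,-0.03,0],
  ],
  angular=[
    [0,0,-0.22],
    [0,0,-0.22],
    [0,0,-0.22],
    [0,0,-0.22],
  ],
  claw=[0,0,0,0],
)

```text
clock: 19.1
position: [0.5625, 0.2511, 0.0568]
ee_rot: [-0.807, -3.035, -0.002]
force: [-0.9, 3.8, 0.3]
width: 0.006
gripper_force: 1.6
```

Call:
arm_command(
  dp=[
    [-0.1,-0.02,0],
    [-0.1,-0.02,0],
    [-0.1,-0.02,0],
  ],
  angular=[
    [0,0,-0.18],
    [0,0,-0.18],
    [0,0,-0.18],
  ],
  claw=[0,0,0],
)

```text
clock: 19.4
position: [0.5687, 0.2455, 0.0567]
ee_rot: [-0.686, -3.066, -0.0]
force: [-1.6, 3.8, -0.0]
width: 0.001
gripper_force: 1.5
```

Call:
arm_command(
  dp=[
    [-0.1,-0.02,0],
    [-0.1,-0.02,0],
  ],
  angular=[
    [0,0,-0.18],
    [0,0,-0.18],
  ],
  claw=[0,0],
)

```text
clock: 19.6
position: [0.573, 0.2423, 0.0567]
ee_rot: [-0.603, -3.083, 0.0]
force: [-2.2, 3.8, -0.7]
width: 0.004
gripper_force: 1.5
```

Call:
arm_command(
  dp=[
    [-0.1,-0.01,0],
    [-0.1,-0.01,0],
    [-0.1,-0.01,0],
  ],
  angular=[
    [0,0,-0.18],
    [0,0,-0.18],
    [0,0,-0.18],
  ],
  claw=[0,0,0],
)

```text
clock: 19.9
position: [0.5787, 0.2389, 0.0565]
ee_rot: [-0.477, -3.103, 0.001]
force: [-9.3, 4.1, 1.1]
width: 0.004
gripper_force: 4.7
```

Call:
arm_command(
  dp=[
    [-0.1,-0.01,0],
    [-0.1,-0.01,0],
  ],
  angular=[
    [0,0,-0.18],
    [0,0,-0.18],
  ],
  claw=[0,0],
)

```text
clock: 20.1
position: [0.5804, 0.2376, 0.056]
ee_rot: [-0.39, -3.111, 0.003]
force: [-16.4, 3.1, 4.3]
width: 0.003
gripper_force: 8.7
```

Call:
arm_command(
  dp=[
    [-0.1,-0.01,0],
    [-0.1,-0.01,0],
  ],
  angular=[
    [0,0,-0.18],
    [0,0,-0.18],
  ],
  claw=[0,0],
)

```text
clock: 20.3
position: [0.5821, 0.2363, 0.0554]
ee_rot: [-0.304, -3.116, 0.004]
force: [-25.1, 3.4, 4.8]
width: 0.002
gripper_force: 13.0
```

Call:
arm_command(
  dp=[
    [0.18,0,0],
    [0,0,0],
    [0,0,0],
  ],
  angular=[
    [0,0,0],
    [0,0,0],
    [0,0,0],
  ],
  claw=[0,0,0],
)

```text
clock: 20.6
position: [0.58, 0.2371, 0.0558]
ee_rot: [-0.307, -3.12, 0.003]
force: [-16.2, 4.4, 2.5]
width: 0.006
gripper_force: 8.0
```

Call:
arm_command(
  dp=[
    [-0.03,0,0],
    [0,0,0],
    [0,0,0],
    [0,0,0],
    [0,0,0],
    [0,0,0],
    [0,0,0],
    [0,0,0],
    [0,0,0],
    [0,0,0],
  ],
  angular=[
    [0,0,0],
    [0,0,0],
    [0,0,0],
    [0,0,0],
    [0,0,0],
    [0,0,0],
    [0,0,0],
    [0,0,0],
    [0,0,0],
    [0,0,0],
  ],
  claw=[0,0,0,0,0,0,0,0,0,0],
)

```text
clock: 21.6
position: [0.5804, 0.237, 0.0558]
ee_rot: [-0.307, -3.119, 0.003]
force: [-16.5, 3.0, 2.1]
width: 0.008
gripper_force: 8.5
```

Call:
arm_command(
  dp=[
    [0.3,0,0],
    [0.4,0,0],
    [0.5,0,0],
    [0.5,0,0],
    [0,0,-0.6],
    [0,0,-0.9],
    [0,0,-0.9],
    [0,0,-0.9],
    [0,0,-0.7],
    [0,0,0],
  ],
  angular=[
    [0,0,0],
    [0,0,0],
    [0,0,0],
    [0,0,0],
    [0,0,0],
    [0,0,0],
    [0,0,0],
    [0,0,0],
    [0,0,0],
    [0,0,0],
  ],
  claw=[0,0,0,0,0,0,0,0,0,0],
)

```text
clock: 22.6
position: [0.5454, 0.2457, 0.1604]
ee_rot: [0.313, 3.121, 0.004]
force: [0.3, 0.4, -1.0]
width: 0.004
gripper_force: 0.0
```

Call:
arm_command(
  dp=[
    [0.4,0.5,-0.5],
    [0.4,0.8,0],
    [0.4,0.8,0],
    [0.2,0.8,0],
    [0,0.8,0],
    [0,0.8,0],
    [0,0.8,0],
    [0,0.8,0],
    [0,0.4,0],
    [0,0,0],
  ],
  angular=[
    [0,0,0],
    [0,0,0],
    [0,0,0],
    [0,0,0],
    [0,0,0],
    [0,0,0],
    [0,0,0],
    [0,0,0],
    [0,0,0],
    [0,0,0],
  ],
  claw=[0,0,0,0,0,0,0,0,0,0],
)

```text
clock: 23.6
position: [0.5404, 0.4128, 0.1691]
ee_rot: [-0.31, -3.125, -0.001]
force: [-0.5, -0.2, -0.2]
width: 0.006
gripper_force: 0.0
```

Run:
```python
from h import *
d=grab("top"); s=arm.observe(); print(s["position"],s["force"],s["clock"])
im=cv2.resize(d["frame"][140:300,215:450],None,fx=3.4,fy=3.4,interpolation=cv2.INTER_CUBIC)
cv2.imwrite("pics/crop6.png",im[...,::-1])
```

```text
[0.54082408 0.41149845 0.16903295] [-0.14377943 -0.48289252  0.1366285 ] 23.65
```

View pics/crop6.png

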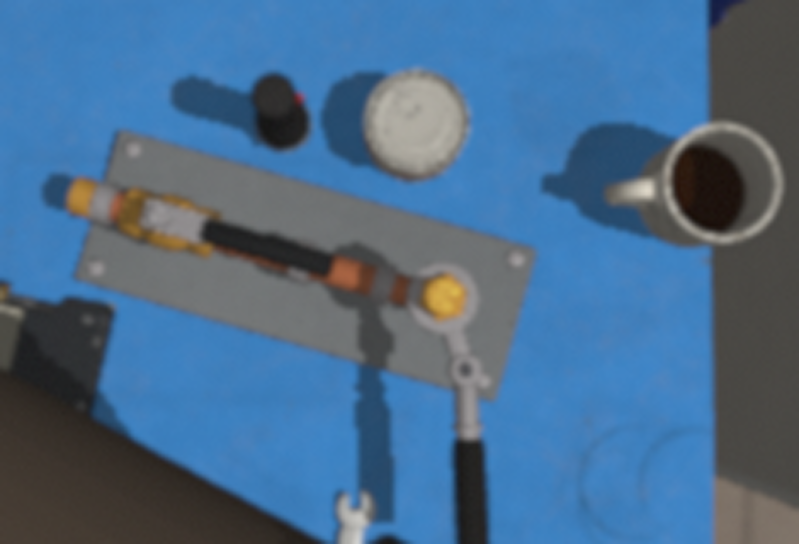

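The lever, at (265,245), lies along the pipe against its stop. The wrench is still bent at (465,370), the torch, tin and mug have not moved, and the arm is clear.

```bash
python3 -c "
from cell import arm
print(arm.sign_off())"
```

```text
the job is handed in; nothing more can be done
None
```

The job is handed in: the nut is tight with the wrench bent about 0.25 rad and staying so, and the valve lever is open at its stop, held there about 1.3 s at roughly 17 N after a brief 26 N peak (under the 35 N limit), with nothing around it disturbed.

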